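# Hold a spread circlip at the groove of a door lever's neck

## Task

Slide the loaded work tray all the way home in the slotted holder, with the door lever still lying in its nest. Then take the circlip pliers off their rest by the handles, squeeze them right up to their stop so that the circlip on their tips is spread wide, and lower it level over the upright neck until it lies on the washer, at the groove. Finish holding the pliers like that, handles still squeezed and circlip still spread round the neck (do not let go), and leave the other things on the bench where they are.

Things in the scene. Friction and masses are not known exactly. Their poses are not given: they have to be found in the camera images.
- holder: Slotted aluminium holder, fixed to the bench: two rails 24 mm high, inner faces 105 mm apart, with lips 12 to 18 mm up that reach 10 mm inwards, and an end stop (face at x = 85 mm). Open and flared to -x: straight rails begin at x = -20 mm, the 126 mm wide mouth at x = -50 mm. Origin: on the bench, where the tray's origin lies when home; +x is the way in.
- tray: Steel work tray, 170 (x) by 100 (y) mm, plate 6 mm thick, 0.4 kg, on the bench before the holder, roughly facing it. Origin: middle of its underside; the +x edge, corners bevelled, goes in first (2.5 mm to spare a side). On it a wooden nest: two cheeks 56 mm high beside the lever's neck, low guides (top 16 mm) round its grip. Home: its origin and axes on the holder's.
- tray_handle (a point): Middle of the tray's bridge handle: steel bar, 12 mm diameter, 72 mm long along the tray's y, centre 42 mm above the tray's underside at tray x = -77 mm, on two posts. The lever's grip (top 20 mm above the tray's underside) begins 22 mm inside of it. The tray can be drawn along the bench by it; easing the handle end up a few mm (the slots leave 6 mm) keeps it from digging in.
- lever: Door lever with its round rose, loose in the nest, face down, 0.34 kg: flat grip 112 x 23 x 14 mm along -x, round neck standing up at its +x end. Origin: neck's axis at the grip's underside (tray x = 45, y = 0, z = 6 mm). Above it: rose 52 mm diameter from 50 to 59 mm; 37 mm washer, top 60.5 mm; 20 mm groove to 63.5 mm; neck's end, 22 mm diameter, to 74 mm, top edge bevelled 2 mm.
- neck_groove (a point): On the neck's axis, 61.5 mm above the lever's origin, about 67.5 mm above the bench: where the middle of the circlip's thickness lies when it rests on the washer, at the groove. Axes as the lever's.
- neck_top (a point): Middle of the neck's top end, 12.5 mm above neck_groove; a dark square spindle hole is drawn on it.
- tool_rest: Wooden rest of the pliers, fixed: base 140 x 110 mm, 8 mm thick, two cross bars (tops 32 mm above the bench, 98 mm apart, open between). It stands left or right of the tray.
- pliers: Circlip pliers, 180 mm long, 0.2 kg, lying level on both bars of their rest. Origin: pivot's centre, 38 mm above the bench; +x to the tips (bent down at a right angle), z up. Two sprung black handles (12 mm high, 10 mm thick, at the pivot's height) run back along -x; the rear bar is under x = -103 mm, the front one under the pivot.
- pliers_grip (a point): Midway between the handles, 60 mm behind the pivot: where to squeeze them, from above. Here 58 mm across the outsides when free, 32 mm (handles parallel) at the stop; squeezing takes 5 to 9 N a side, at the stop they are solid. Pads that do not slip on the handles push the pivot ahead by 2 to 3 mm as they squeeze. Lies on the pliers' axis.
- ring_middle (a point): Fixed point of the pliers, 50.4 mm ahead of the pivot and 23 mm below it: middle of the circlip's hole when fully spread, at mid thickness. The circlip is on the tips and stays on: level dark steel ring, 2 mm thick, 3 mm wide, gap and lugs towards the pliers; hole 19.4 mm free, 26.5 mm at the stop. Above it 19 mm of room for the neck's end, under the jaws.
- plier_left (a joint): Angle of one handle (rad; the other turns alike): 0 = free, circlip closed; 0.22 to 0.23 = squeezed to the stop, circlip fully spread; at 0.12 its hole is 23 mm wide.
- parts_bin: Grey open bin, 150 x 110 x 50 mm, fixed, with lock parts; on the side of the tray where the tool rest is not.
- spray_can: Blue spray can, 65 mm diameter, 210 mm tall. Leave alone.
- lock_case: Flat steel mortise lock case, 165 x 88 x 15 mm. Leave alone.
- padlock: Brass padlock lying flat, 50 mm wide. Leave alone.
- euro_cylinder: Brass profile cylinder, 66 mm long, 32 mm high. Leave alone.
- screwdriver: Screwdriver, 200 mm long. Leave alone.
- key_blanks: Three brass key blanks in a heap, about 45 mm long. Leave alone.

How it is judged:
On the way, in this order (a step that is already met when the one before it is completed fails the run):
1. the tray is home in the holder, against its end stop, with the lever in its nest (x of tray in the frame of holder between -0.004 and 0.004 m and y of tray in the frame of holder between -0.005 and 0.005 m and angle between the x axis of tray and the x axis of holder, either way round below 0.06 rad and z of tray in the frame of holder below 0.003 m and z of lever in the frame of tray below 0.01 m and angle between lever's own z axis and vertical below 0.08 rad), for 0.2 s.
2. the pliers are lifted off their rest by the gripper (height (world z) of pliers above 0.06 m and contact force between pliers and tool_rest below 0.05 N and contact force between the fingers and pliers above 2 N), for 0.2 s.
At the end, for the whole second after the job is handed in: Tray home (4 mm along, 5 mm across, 0.06 rad), lever in its nest; gripper holds the pliers (over 3 N, still, off the tray) squeezed past 0.17 rad; middle of the spread circlip within 4 mm of the neck's axis, 1.8 mm below to 2 mm above its seat on the washer, pliers square within 0.09 rad (all of step 1 and value of joint plier_left above 0.17 rad and contact force between the fingers and pliers above 3 N and horizontal distance between ring_middle and neck_groove below 0.004 m and z of ring_middle in the frame of neck_groove between -0.0018 and 0.002 m and angle between the z axis of pliers and the z axis of lever, either way round below 0.09 rad and linear speed of pliers below 0.02 m/s and contact force between pliers and tray below 0.5 N); the arm keeps its last pose, push and grip.
It fails at once if another thing on the bench is pushed more than 30 mm (distance of any of spray_can, lock_case, padlock, euro_cylinder, screwdriver, key_blanks from where it was at the start of the episode above 0.03 m).
It fails at once if the lever comes out of its nest (z of lever in the frame of tray above 0.03 m or angle between lever's own z axis and vertical above 0.35 rad).
It also fails if it takes over 50 s, if anything falls off the work surface, if the arm or the gripper's body presses on something with over 40 N, if the wrist force passes 120 N, or if a joint passes its speed limit or range.

## Robot

A 6-joint arm with a two-finger parallel gripper is mounted at the origin on the work surface. World frame = base frame: x ahead of the robot, y to its left, z up, the work surface at z = 0. Lengths are in m, angles in rad, forces in N, time in s.
With the tool pointing down it reaches from about 0.25 to 0.775 m from the base axis. Payload 4 kg.
Tool frame: the origin (TCP) lies at the very end of the fingers, on their centre line; the grasp point (between the pads) lies 19 mm behind it; z points along the fingers, y is the line along which they close (so a half turn about z gives the same grasp; the last joint's range is limited). The gripper opens to 94 mm and grips with 3 to 60 N. Pads are 16 mm wide; open, the fingers measure 119 mm over their backs; the gripper's body (75 mm by 177 mm) begins 78 mm behind the grasp point.
Start: joints at [1.185, 0.087, 1.371, -0, 1.684, -0.103], TCP at [0.153, 0.528, 0.168] pointing down, gripper open.
Joint ranges: [-3.1, 3.1], [-0.76, 2.03], [0.27, 2.55], [-1.08, 4.22], [0.17, 2.65], [-2.57, 2.57]. Speed limits (rad/s): [2.79, 2.79, 3.14, 3.14, 3.14, 3.14].

## Interface

Orientations are given as [roll, pitch, yaw] about the fixed x, y, z axes, in that order (R = Rz(yaw) Ry(pitch) Rx(roll)).
In Python, from bench import robot gives the robot as it stands. The module is installed in compiled form; this text tells all that it offers.
- The arm moves only by the tool move_arm, never from a script. Its argument "deltas" is one flat list of numbers, 7 for each row, row after row: the turn, a rotation vector about the tool's x, y, z in rad, then the shift along the tool's x, y, z in cm, then the closure, from -1 (fully open) to 1 (shut). A call has 1 to 8 rows; each row is the pose to reach, as a shift and turn from the pose commanded when the call began, along the tool's axes at that moment; what a row does not reach only later rows make up. A row lasts 1/10 s, in which the tool goes at most 50 mm and 8.59 degrees, less where a joint would pass 70% of its speed; a pose out of reach is approached as far as the arm can. A call with a gripper value outside its range is refused whole. The fingers move at their own pace and stop on an object; the grip force is fixed at half the most. Time passes only in rows, so rows that repeat a pose let the fingers close. It gives the time, the measured TCP pose, the force, the opening and the grip force at its end, in the units of the state.
- robot.get_obs(): the state, without advancing time (a new reading comes with each control period).
- robot.snapshot(name): name is "scene" or "top" or "wrist"; returns a dict with "image" (400x640x3 uint8, red, green, blue), "depth" (400x640 float32, m along the optical axis (not along the pixel's ray), 0 where there is no reading), "fov_y" (degrees; the focal length in pixels is half the picture's height over the tangent of half this angle, whatever the lens; pixels are square), "cx", "cy" (the principal point, pixels), "origin" and "orientation" of the camera in the world; the wrist camera has in their place "T_tool_cam" (4x4, takes a point from camera to tool coordinates, whose origin is the TCP and whose axes are the flange's). Camera axes: x right, y up, looking along -z (the intrinsics and any distortion apply to the point x, -y, -z); pixel columns grow to the right and rows downward; lengths in m; the calibration is good to about 2 mm. The wrist camera is an equidistant fisheye: a pixel r from the principal point sees the ray r / f radians off the axis. A picture is of the moment at which its call begins: read the wrist's pose just before it.
- robot.close_job(): hands the job in; it is judged then, once.
The state is a dict: "time": time; "joint_positions": joint angles; "qvel": joint speeds; "joint_torque": joint torques, N m; "tool_pos": TCP position; "ee_rot": TCP orientation; "wrist_force": force on the tool from outside, world axes, zero at the start; "wrist_torque": the same for the moment, N m; "width": finger opening in m; "finger_force": force on a finger pad.
Only numpy, scipy, OpenCV 4.12 (cv2) and the standard library are available. Lean on these libraries where they do the work, as an engineer would, in place of code of your own. Each camera call takes 0.05 s, during which the arm holds its last target. There are 200 camera calls.

## Working session

There is one attempt and no reset: what is moved stays moved. The work goes in short steps, Python scripts to look and compute and a tool call to move; the robot and the scene stay as the last step left them, time stands still between calls to the robot, and variables do not carry over. Pictures are saved under pics/ and viewed, at most 10 in all, crops included, and the job is handed in when it is done.

Besides the shell and the picture viewer there is one more tool, called after "Emit:" as name(argument=value, ...), one argument or row to a line, values as JSON. move_arm: Moves the arm, as the interface text tells. Its arguments: {"type":"object","properties":{"deltas":{"type":"array","items":{"type":"number"}}},"required":["deltas"]}

```bash
mkdir -p pics
cat > h.py <<'E'
import numpy as np, cv2
from scipy.spatial.transform import Rotation as R
from bench import robot
def cam(n):
    o=robot.get_obs(); s=robot.snapshot(n)
    if n=='wrist':
        T=np.eye(4); T[:3,:3]=R.from_euler('xyz',o['ee_rot']).as_matrix(); T[:3,3]=o['tool_pos']
        T=T@np.array(s['T_tool_cam']); s['T']=T
    else:
        T=np.eye(4); q=np.array(s['orientation'])
        T[:3,:3]=q if q.shape==(3,3) else (R.from_euler('xyz',q).as_matrix() if q.size==3 else R.from_quat(q).as_matrix()); T[:3,3]=s['origin']; s['T']=T
    s['n']=n; return s
def ray(s,u,v):
    f=200/np.tan(np.radians(s['fov_y'])/2); x=(np.asarray(u,float)-s['cx'])/f; y=(np.asarray(v,float)-s['cy'])/f
    if s['n']=='wrist':
        r=np.hypot(x,y)+1e-12; d=np.stack([np.sin(r)*x/r,-np.sin(r)*y/r,-np.cos(r)],-1)
    else: d=np.stack([x,-y,-np.ones_like(x)],-1)
    return d@s['T'][:3,:3].T
def atz(s,u,v,z):
    d=ray(s,u,v); o=s['T'][:3,3]; return o+d*((z-o[2])/d[...,2])[...,None]
def cloud(s):
    v,u=np.mgrid[:400,:640]; d=ray(s,u,v); ax=-s['T'][:3,2]
    return s['T'][:3,3]+d*(s['depth']/(d@ax))[...,None]
def save(s,name,box=None,k=1):
    im=s['image'][...,::-1]
    if box: a,b,c,d=box; im=im[b:d,a:c]
    cv2.imwrite('pics/'+name,cv2.resize(im,None,fx=k,fy=k,interpolation=cv2.INTER_CUBIC))
E
python3 - <<'E'
from h import *
import pickle
for n in('top','scene'):
    s=cam(n); save(s,n+'0.png',k=1.25); pickle.dump(s,open(n+'.pkl','wb')); print(n,s['fov_y'],s['cx'],s['cy'],s['origin'],s['orientation'])
print(robot.get_obs())
E
```

```text
top 47.35460142387685 320.0492589063423 198.37757188685492 [0.31728326 0.03924505 1.3193833 ] [ 0.17172043 -0.00618747 -1.57079949]
scene 44.22879433452056 321.76237847828156 194.2559669197452 [1.05116347 0.90932798 0.88080304] [0.90826919 0.00849352 2.61925026]
{'time': 0.1, 'joint_positions': array([ 1.18489607e+00,  8.78425543e-02,  1.37205376e+00, -9.80505199e-06,
        1.68355727e+00, -1.03099991e-01]), 'qvel': array([ 0.00101007, -0.00259305, -0.00233192,  0.00045376,  0.00079755,
       -0.00018365]), 'joint_torque': array([ 2.64811475e-03, -3.41252911e+01, -3.03301549e+01,  7.19695073e-02,
        3.04151117e-02, -8.96721349e-05]), 'tool_pos': array([0.15328071, 0.52765188, 0.16666737]), 'ee_rot': array([-3.13974060e+00, -1.81829130e-04,  2.85879112e+00]), 'wrist_force': array([-0.69565269, -0.41330547,  0.47578527]), 'wrist_torque': array([-0.00498896,  0.02375001,  0.01975104]), 'finger_force': 0.0, 'width': 0.09367959936207684}
```

View pics/top0.png

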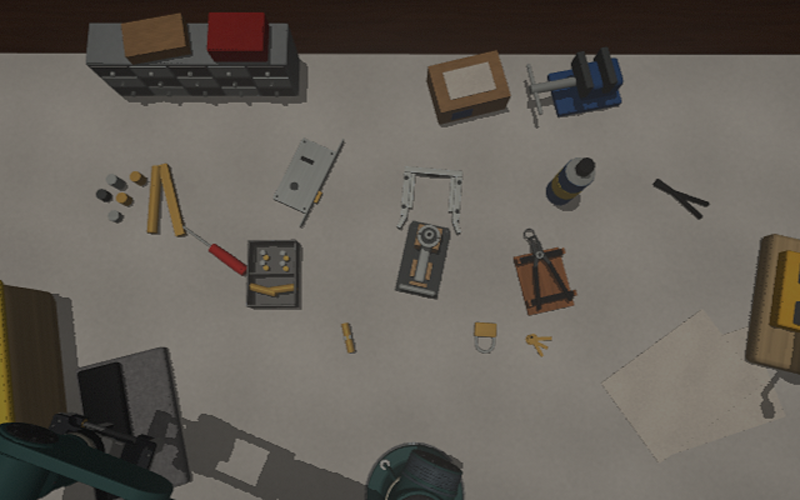

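The top view shows the holder at about (430,200), the tray with its lever at (424,260) and the pliers on their rest at (543,265), all in 800-wide pixels. The bin is on the left.

Run:
```python
from h import *
import pickle
s=pickle.load(open('top.pkl','rb')); save(s,'crop1.png',(300,125,480,260),4.4)
c=cloud(s)
for u,v in [(339,208),(342,187),(432,203)]: print(u,v,c[v,u])
```

```text
339 208 [ 0.51494219 -0.02352981  0.01743969]
342 187 [ 0.56452011 -0.02930932  0.07885524]
432 203 [ 0.52542863 -0.28618963  0.04445837]
```

View pics/crop1.png

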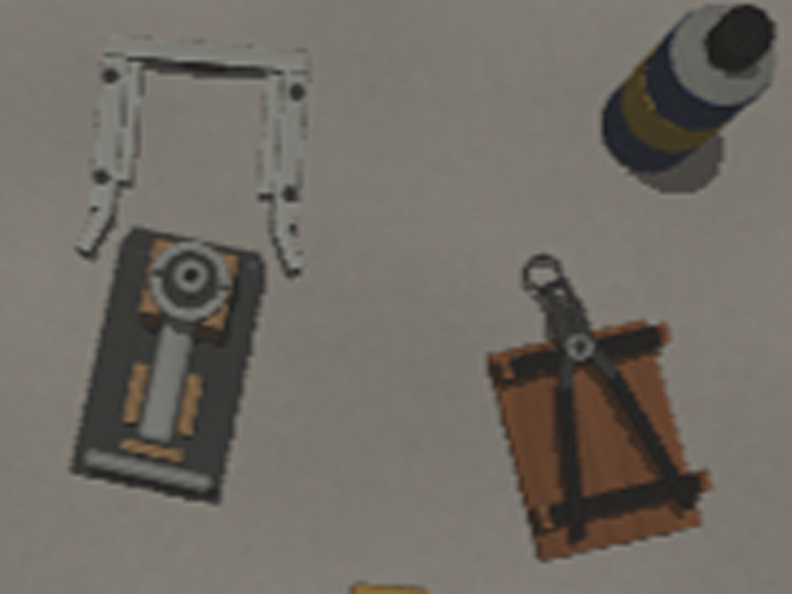

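The crop shows the handle bar from (88,457) to (212,483), the neck top at (190,274), and rail screws at (110,75), (101,177), (297,91) and (290,194). The pivot is at (579,346), the ring at (541,273) and the handle ends at (576,530) and (685,498).

Run:
```python
from h import *
import pickle
s=pickle.load(open('top.pkl','rb'))
P=lambda x,y,z: atz(s,300+(x+.5)/4.4-.5,125+(y+.5)/4.4-.5,z)[:2]
a=lambda d: np.arctan2(d[1],d[0])
h1,h2=P(88,457,.046),P(212,483,.046); n=P(190,274,.080)
hm=(h1+h2)/2; print('handle',hm,np.linalg.norm(h1-h2),'neck',n,'yaw by bar',a(h1-h2)-np.pi/2,'by axis',a(n-hm),np.linalg.norm(n-hm))
l1,l2,r1,r2=P(110,75,.024),P(101,177,.024),P(297,91,.024),P(290,194,.024)
print('rails yaw',a(l1-l2),a(r1-r2),a(l1-r1)-np.pi/2,'mid',(l1+r1)/2,(l2+r2)/2,np.linalg.norm(l1-r1),np.linalg.norm(l1-l2))
st=P(205,70,.024);print('stop top edge at',st)
# inner edges of stop & lip starts
for q in [(140,65),(272,75),(125,185),(265,197)]: print(q,P(*q,.02))
p=P(579,346,.045);t1,t2=P(576,530,.044),P(685,498,.044);r=P(541,273,.016)
m=(t1+t2)/2;print('pivot',p,'tails',m,'ring',r,'yaw',a(p-m),a(r-m),a(r-p),np.linalg.norm(r-p),np.linalg.norm(t1-t2),np.linalg.norm(p-m))
w=robot.snapshot('wrist');print(w['T_tool_cam'],w['fov_y'],w['cx'],w['cy'])
```

```text
handle [ 0.44427865 -0.0068195 ] 0.08052559209984692 neck [ 0.56461564 -0.03145356] yaw by bar -0.20673873293584544 by axis -0.20191921042894062 0.12283252493430621
rails yaw -0.08655210273585709 -0.08309795343869222 -0.08666133182259861 mid [ 0.70612697 -0.04477292] [ 0.63564004 -0.03877992] 0.12557776936576043 0.07048841937253188
stop top edge at [ 0.71515675 -0.04589135]
(140, 65) [ 0.71979109 -0.00246966]
(272, 75) [ 0.7129837  -0.09116324]
(125, 185) [0.63689109 0.00786458]
(265, 197) [ 0.62883635 -0.08520105]
pivot [ 0.52461986 -0.28376265] tails [ 0.41663839 -0.31234552] ring [ 0.5783501  -0.26792296] yaw 0.25876690209703856 0.26808933100626253 0.28667967802220795 0.05601637520372873 0.07322633014624984 0.11170039107769396
[[ 7.89157542e-04  9.58367886e-01  2.85535239e-01  8.40477174e-02]
 [ 9.99999322e-01 -5.11756833e-04 -1.04612549e-03  4.63628363e-04]
 [-8.56448467e-04  2.85535871e-01 -9.58367640e-01 -2.18048791e-01]
 [ 0.00000000e+00  0.00000000e+00  0.00000000e+00  1.00000000e+00]] 65.70646984690485 321.59169253302065 204.06759016265772
```

```bash
cat >> h.py <<'E'
def delta(p,yaw,roll=np.pi,pitch=0):
    o=robot.get_obs(); A=R.from_euler('xyz',o['ee_rot'])
    B=R.from_euler('xyz',[roll,pitch,yaw])
    print('turn',np.round((A.inv()*B).as_rotvec(),4),'shift cm',np.round(A.inv().apply(np.array(p)-o['tool_pos'])*100,3),'now',np.round(o['tool_pos'],4),np.round(o['ee_rot'],4),'w',round(o['width'],4),'t',o['time'])
E
python3 - <<'E'
from h import *
delta([.444,-.007,.16],1.368)
E
```

```text
turn [-1.5000e-03  1.1000e-03  1.4908e+00] shift cm [-42.837 -43.232   0.744] now [0.1533 0.5277 0.1668] [-3.1399e+00 -2.0000e-04  2.8588e+00] w 0.0941 t 0.15
```

Emit:
move_arm(
  deltas=[0, 0, 1.49, -42.8, -43.2, 0.7, -1, 0, 0, 1.49, -42.8, -43.2, 0.7, -1, 0, 0, 1.49, -42.8, -43.2, 0.7, -1, 0, 0, 1.49, -42.8, -43.2, 0.7, -1, 0, 0, 1.49, -42.8, -43.2, 0.7, -1, 0, 0, 1.49, -42.8, -43.2, 0.7, -1, 0, 0, 1.49, -42.8, -43.2, 0.7, -1, 0, 0, 1.49, -42.8, -43.2, 0.7, -1],
)

```text
time: 0.95
tool_pos: [0.3448, 0.1749, 0.163]
ee_rot: [3.141, -0.0, 1.653]
wrist_force: [1.0, 0.7, -0.2]
width: 0.0944
finger_force: 0.0
```

Run:
```python
from h import *
delta([.444,-.007,.16],1.368)
```

```text
turn [ 0.0006 -0.0004  0.285 ] shift cm [-18.945   8.387   0.299] now [0.3448 0.1749 0.163 ] [ 3.1409e+00 -3.0000e-04  1.6530e+00] w 0.0944 t 0.95
```

Emit:
move_arm(
  deltas=[0, 0, 0.285, -18.9, 8.4, 0.3, -1, 0, 0, 0.285, -18.9, 8.4, 0.3, -1, 0, 0, 0.285, -18.9, 8.4, 0.3, -1, 0, 0, 0.285, -18.9, 8.4, 0.3, -1, 0, 0, 0.285, -18.9, 8.4, 0.3, -1, 0, 0, 0.285, -18.9, 8.4, 0.3, -1],
)

```text
time: 1.55
tool_pos: [0.4447, -0.0051, 0.1593]
ee_rot: [-3.14, -0.0, 1.371]
wrist_force: [0.2, -0.7, -1.1]
width: 0.0943
finger_force: 0.0
```

Run:
```python
from h import *
import pickle
s=cam('wrist'); pickle.dump(s,open('w1.pkl','wb')); save(s,'w1.png',k=1.25)
delta([.444,-.007,.027],1.368)
```

```text
turn [-0.0016 -0.0007  0.0048] shift cm [-0.321  0.047 13.261] now [ 0.4444 -0.0039  0.1596] [-3.1400e+00 -7.0000e-04  1.3728e+00] w 0.0941 t 1.6
```

View pics/w1.png

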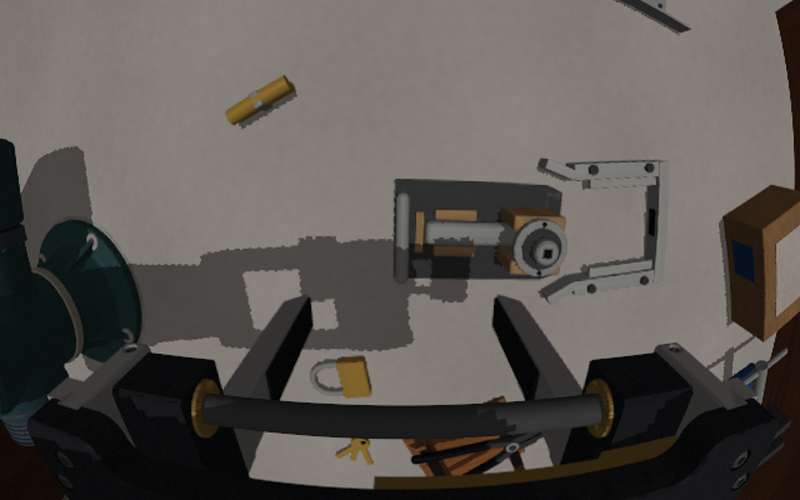

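The wrist view shows the bar from (402,195) to (401,281), the neck hole at (547,254), rail screws at (594,170), (650,168), (592,289) and (645,281), and the stop's inner edge at x≈648.

Run:
```python
from h import *
import pickle
s=pickle.load(open('w1.pkl','rb'))
P=lambda x,y,z: atz(s,(x+.5)/1.25-.5,(y+.5)/1.25-.5,z)[:2]
a=lambda d: np.arctan2(d[1],d[0])
h1,h2=P(402,195,.044),P(401,281,.044); n=P(547,254,.080);hm=(h1+h2)/2
print('handle',hm,np.linalg.norm(h1-h2),'neck',n,'yaw',a(h1-h2)-np.pi/2,a(n-hm),np.linalg.norm(n-hm))
l1,l2,r1,r2=P(650,168,.024),P(594,170,.024),P(645,281,.024),P(592,289,.024)
print('rails',a(l1-l2),a(r1-r2),a(l1-r1)-np.pi/2,(l1+r1)/2,(l2+r2)/2)
print([P(x,y,.018) for x,y in[(584,186),(590,271),(541,163),(547,299),(646,220)]])
```

```text
handle [ 0.44345506 -0.00508754] 0.07912013871393857 neck [ 0.56276126 -0.0321508 ] yaw -0.21114493827515957 -0.22306376975589828 0.12233719682517283
rails -0.09055831954883209 -0.09421369030434591 -0.086059634502748 [ 0.70731362 -0.04626006] [ 0.6368067  -0.03972732]
[array([0.63193328, 0.00760995]), array([ 0.63220704, -0.08397608]), array([0.5883534, 0.0369114]), array([ 0.58006688, -0.10488391]), array([ 0.70741329, -0.04041557])]
```

Run:
```python
from h import *
delta([.444,-.0055,.026],1.364)
```

```text
turn [-0.0016 -0.0007  0.0088] shift cm [-0.174  0.018 13.362] now [ 0.4444 -0.0039  0.1596] [-3.1400e+00 -7.0000e-04  1.3728e+00] w 0.0941 t 1.6
```

Emit:
move_arm(
  deltas=[0, 0, 0, 0, 0, 5, -1, 0, 0, 0, 0, 0, 8, -1, 0, 0, 0, 0, 0, 8, -1, 0, 0, 0, 0, 0, 8, -1],
)

```text
time: 2.0
tool_pos: [0.4445, -0.0027, 0.0807]
ee_rot: [-3.142, -0.0, 1.376]
wrist_force: [0.5, 0.4, 0.5]
width: 0.094
finger_force: 0.0
```

Run:
```python
from h import *
delta([.444,-.0055,.026],1.364)
```

```text
turn [-0.     -0.0004  0.0122] shift cm [-0.288  0.01   5.469] now [ 0.4445 -0.0027  0.0807] [-3.1416e+00 -4.0000e-04  1.3762e+00] w 0.094 t 2.0
```

Emit:
move_arm(
  deltas=[0, 0, 0.012, -0.3, 0, 3, -1, 0, 0, 0.012, -0.3, 0, 5.4, -1, 0, 0, 0.012, -0.3, 0, 5.4, -1, 0, 0, 0.012, -0.3, 0, 5.4, 0.5, 0, 0, 0.012, -0.3, 0, 5.4, 1, 0, 0, 0.012, -0.3, 0, 5.4, 1, 0, 0, 0.012, -0.3, 0, 5.4, 1, 0, 0, 0.012, -0.3, 0, 5.4, 1],
)

```text
time: 2.8
tool_pos: [0.4447, -0.0071, 0.0267]
ee_rot: [3.14, -0.0, 1.362]
wrist_force: [-0.2, 0.8, 0.8]
width: 0.0575
finger_force: 0.0
```

Run:
```python
from h import *
o=robot.get_obs();print(o['wrist_force'])
# rotate tray about its origin to holder yaw & onto line; handle target
hy=-.087; org=np.array([.520,-.0395+.087*(.634-.520)])
u=np.array([np.cos(hy),np.sin(hy)]); hp=org-.077*u
print(hp); delta([*hp,.026],hy+np.pi/2)
```

```text
[-0.21882313  0.75244578  0.83960063]
[ 0.44329122 -0.02289145]
turn [ 1.20e-03 -1.00e-04 -1.22e-01] shift cm [-1.572  0.192  0.073] now [ 0.4447 -0.0071  0.0267] [ 3.1404e+00 -2.0000e-04  1.3618e+00] w 0.0575 t 2.8
```

Emit:
move_arm(
  deltas=[0, 0, 0, 0, 0, 0, 1, 0, 0, 0, 0, 0, 0, 1, 0, 0, 0, 0, 0, 0, 1, 0, 0, 0, 0, 0, 0, 1, 0, 0, 0, 0, 0, 0, 1, 0, 0, 0, 0, 0, 0, 1, 0, 0, 0, 0, 0, 0, 1],
)

```text
time: 3.5
tool_pos: [0.4442, -0.0071, 0.026]
ee_rot: [-3.142, -0.0, 1.362]
wrist_force: [0.1, 1.2, -0.0]
width: 0.0017
finger_force: 0.0
```

Run:
```python
from h import *
delta([.4433,-.0229,.028],-.087+np.pi/2)
```

```text
turn [-0.00e+00 -1.00e-04 -1.22e-01] shift cm [-1.569  0.239 -0.197] now [ 0.4442 -0.0071  0.026 ] [-3.1416e+00 -1.0000e-04  1.3618e+00] w 0.0017 t 3.5
```

The fingers closed on nothing, so I'll look again.

Run:
```python
from h import *
import pickle
s=cam('wrist'); pickle.dump(s,open('w2.pkl','wb')); save(s,'w2.png',k=1.25)
c=cloud(s); print(c[200,320])
```

```text
[0.44899548 0.02142109 0.04827266]
```

View pics/w2.png

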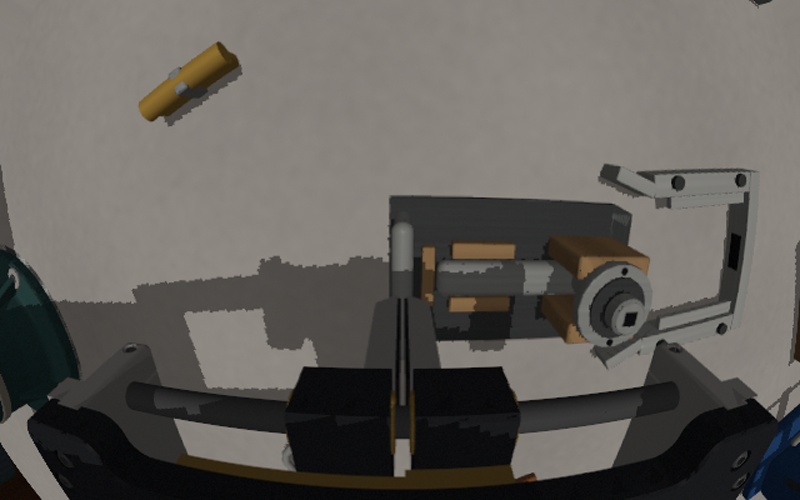

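The bar runs from (402,222) to where the fingertips hide it at (402,298). I'll check the finger depths against the bar.

Run:
```python
from h import *
import pickle
s=pickle.load(open('w2.pkl','rb')); c=cloud(s)
for v in range(172,330,8): print(v,[np.round(c[v,u],3).tolist() for u in (306,321,332)])
print(robot.get_obs()['width'],robot.get_obs()['finger_force'])
save(s,'w2c.png',(270,160,400,330),3.5)
```

```text
172 [[0.44, 0.033, 0.001], [0.452, 0.035, 0.021], [0.46, 0.03, 0.007]]
180 [[0.438, 0.027, 0.002], [0.452, 0.034, 0.047], [0.459, 0.024, 0.007]]
188 [[0.437, 0.021, 0.002], [0.451, 0.03, 0.05], [0.458, 0.018, 0.007]]
196 [[0.435, 0.014, 0.002], [0.45, 0.024, 0.048], [0.456, 0.011, 0.008]]
204 [[0.434, 0.007, 0.0], [0.449, 0.019, 0.049], [0.455, 0.005, 0.007]]
212 [[0.432, 0.0, 0.0], [0.448, 0.014, 0.05], [0.454, -0.002, 0.007]]
220 [[0.431, -0.006, 0.001], [0.447, 0.007, 0.047], [0.452, -0.008, 0.008]]
228 [[0.429, -0.013, 0.002], [0.446, 0.003, 0.05], [0.451, -0.015, 0.007]]
236 [[0.428, -0.02, 0.001], [0.444, -0.004, 0.048], [0.45, -0.022, 0.007]]
244 [[0.437, 0.005, 0.077], [0.443, -0.01, 0.048], [0.452, 0.001, 0.076]]
252 [[0.438, 0.004, 0.087], [0.442, -0.016, 0.048], [0.452, 0.001, 0.088]]
260 [[0.438, 0.005, 0.099], [0.441, -0.021, 0.049], [0.452, 0.002, 0.098]]
268 [[0.439, 0.004, 0.107], [0.439, -0.028, 0.048], [0.451, 0.002, 0.108]]
276 [[0.439, 0.004, 0.115], [0.438, -0.035, 0.047], [0.451, 0.001, 0.113]]
284 [[0.439, 0.004, 0.122], [0.436, -0.041, 0.049], [0.451, 0.002, 0.122]]
292 [[0.439, 0.003, 0.128], [0.428, -0.078, 0.002], [0.451, 0.001, 0.128]]
300 [[0.447, 0.027, 0.17], [0.427, -0.087, 0.001], [0.454, 0.025, 0.17]]
308 [[0.447, 0.027, 0.174], [0.425, -0.096, 0.001], [0.454, 0.025, 0.174]]
316 [[0.447, 0.027, 0.178], [0.423, -0.105, 0.002], [0.454, 0.026, 0.178]]
324 [[0.447, 0.027, 0.181], [0.45, 0.02, 0.174], [0.454, 0.026, 0.181]]
0.0007993597755216668 0.0
```

View pics/w2c.png

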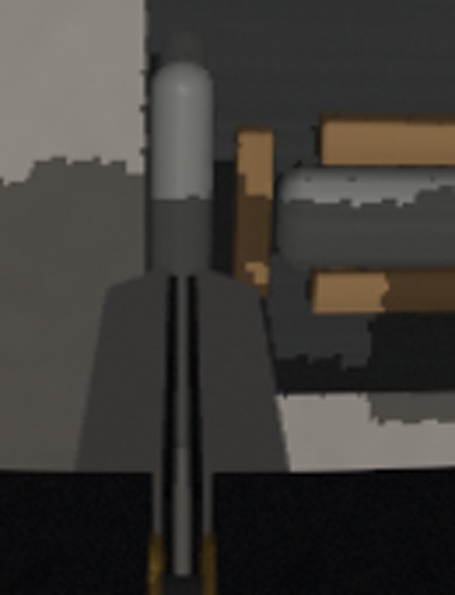

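Run:
```python
from h import *
import pickle
for f in('w1.pkl','w2.pkl'):
    s=pickle.load(open(f,'rb')); c=cloud(s); Ti=np.linalg.inv(s['T']@np.linalg.inv(np.array(s['T_tool_cam'])))
    t=c@Ti[:3,:3].T+Ti[:3,3]   # tool coords
    for v in (236,240,244,252,264,280):
        row=t[v]; m=(row[:,2]>-.15)&(row[:,2]<.03)&(abs(row[:,0])<.03)&(abs(row[:,1])<.07)&(np.arange(640)>150)
        u=np.where(m)[0]
        if len(u)==0: print(f,v,'none');continue
        k=np.where(np.diff(u)>1)[0]; e=[u[0]]+[x for i in k for x in(u[i],u[i+1])]+[u[-1]]
        print(f,v,[(int(x),np.round(row[x]*1000).astype(int).tolist()) for x in e])
```

```text
w1.pkl 236 [(243, [10, -50, -41]), (246, [10, -49, -38]), (397, [10, 48, -39]), (400, [10, 50, -40])]
w1.pkl 240 [(229, [10, -58, -47]), (248, [7, -47, -40]), (395, [7, 47, -40]), (414, [11, 57, -47])]
w1.pkl 244 [(226, [10, -58, -53]), (248, [4, -47, -40]), (395, [5, 47, -39]), (407, [10, 51, -52]), (409, [10, 53, -51]), (418, [10, 58, -52])]
w1.pkl 252 [(218, [11, -59, -66]), (248, [-1, -47, -41]), (395, [0, 47, -42]), (425, [11, 59, -65])]
w1.pkl 264 [(211, [10, -58, -79]), (243, [-1, -47, -57]), (245, [-4, -47, -51]), (248, [-6, -47, -47]), (396, [-6, 47, -47]), (432, [10, 58, -79])]
w1.pkl 280 [(200, [10, -58, -97]), (240, [-6, -47, -67]), (403, [-6, 47, -67]), (445, [10, 59, -97])]
w2.pkl 236 [(242, [-17, -69, 25]), (282, [-17, -34, 25]), (284, [-17, -32, 25]), (408, [-9, 69, 7])]
w2.pkl 240 [(242, [-21, -70, 25]), (270, [-20, -45, 25]), (272, [-20, -43, 24]), (395, [-14, 60, 10]), (397, [-14, 61, 10]), (407, [-14, 70, 9])]
w2.pkl 244 [(242, [-25, -70, 24]), (406, [-18, 70, 10])]
w2.pkl 252 [(299, [10, -13, -62]), (399, [-29, 67, 19]), (401, [-30, 69, 19]), (402, [-30, 69, 19])]
w2.pkl 264 [(297, [10, -13, -76]), (346, [10, 13, -76])]
w2.pkl 280 [(293, [10, -13, -92]), (320, [-5, -1, -68]), (323, [-5, 1, -67]), (350, [10, 13, -92])]
```

By the camera's depth the real finger ends are 40 mm short of the reported TCP: tips at z≈66 mm, closed above the bar. I'll reopen and go that much lower, watching the force.

Emit:
move_arm(
  deltas=[0, 0, 0, 0, 0, 0, -1, 0, 0, 0, 0, 0, 0, -1, 0, 0, 0, 0, 0, 0, -1, 0, 0, 0, 0, 0, 0, -1, 0, 0, 0, 0, 0, 0, -1, 0, 0, 0, 0, 0, 0, -1, 0, 0, 0, 0, 0, 0, -1],
)

```text
time: 4.25
tool_pos: [0.4442, -0.0071, 0.0261]
ee_rot: [3.142, -0.0, 1.362]
wrist_force: [-0.5, 0.4, -0.3]
width: 0.0532
finger_force: 0.0
```

Emit:
move_arm(
  deltas=[0, 0, 0, 0, 0, 1, -0.5, 0, 0, 0, 0, 0, 2, -0.5, 0, 0, 0, 0, 0, 3, -0.5, 0, 0, 0, 0, 0, 3.6, -0.5, 0, 0, 0, 0, 0, 3.6, -0.5],
)

```text
time: 4.75
tool_pos: [0.4428, -0.0068, -0.0116]
ee_rot: [-3.138, 0.0, 1.362]
wrist_force: [-0.1, 0.4, -0.1]
width: 0.0704
finger_force: 0.0
```

Emit:
move_arm(
  deltas=[0, 0, 0, 0, 0, 0, 1, 0, 0, 0, 0, 0, 0, 1, 0, 0, 0, 0, 0, 0, 1, 0, 0, 0, 0, 0, 0, 1, 0, 0, 0, 0, 0, 0, 1, 0, 0, 0, 0, 0, 0, 1, 0, 0, 0, 0, 0, 0, 1, 0, 0, 0, 0, 0, 0, 1],
)

```text
time: 5.55
tool_pos: [0.4439, -0.007, -0.0099]
ee_rot: [-3.141, -0.0, 1.362]
wrist_force: [-0.1, -0.9, 1.1]
width: 0.0109
finger_force: 30.0
```

Run:
```python
from h import *
delta([.4433,-.0229,-.0085],-.087+np.pi/2)
```

```text
turn [-8.000e-04 -1.000e-04 -1.221e-01] shift cm [-1.568  0.275 -0.144] now [ 0.4439 -0.007  -0.0099] [-3.1408e+00 -1.0000e-04  1.3617e+00] w 0.0109 t 5.55
```

Gripped at 30 N. Next I'll turn and shift the tray onto the holder's line.

Emit:
move_arm(
  deltas=[0, 0, 0, 0, 0, -0.2, 1, 0, 0, -0.03, -0.4, 0.07, -0.2, 1, 0, 0, -0.06, -0.8, 0.14, -0.2, 1, 0, 0, -0.09, -1.2, 0.2, -0.2, 1, 0, 0, -0.122, -1.57, 0.27, -0.2, 1, 0, 0, -0.122, -1.57, 0.27, -0.2, 1, 0, 0, -0.122, -1.57, 0.27, -0.2, 1],
)

```text
time: 6.25
tool_pos: [0.4422, -0.0231, -0.0088]
ee_rot: [-3.139, 0.0, 1.483]
wrist_force: [-1.9, -1.6, -2.5]
width: 0.0111
finger_force: 30.1
```

Run:
```python
from h import *
import pickle
s=cam('wrist'); pickle.dump(s,open('w3.pkl','wb')); save(s,'w3.png',(280,60,640,330),2.2)
o=robot.get_obs();print(o['wrist_force'],o['wrist_torque'],o['width'],o['tool_pos'],o['ee_rot'])
```

```text
[-1.29987481 -0.87475555 -3.40768532] [-0.31245425  0.64388744 -0.15783909] 0.011343443439854231 [ 0.44224784 -0.02300079 -0.0086815 ] [-3.13863478e+00  2.74663424e-04  1.48297732e+00]
```

View pics/w3.png

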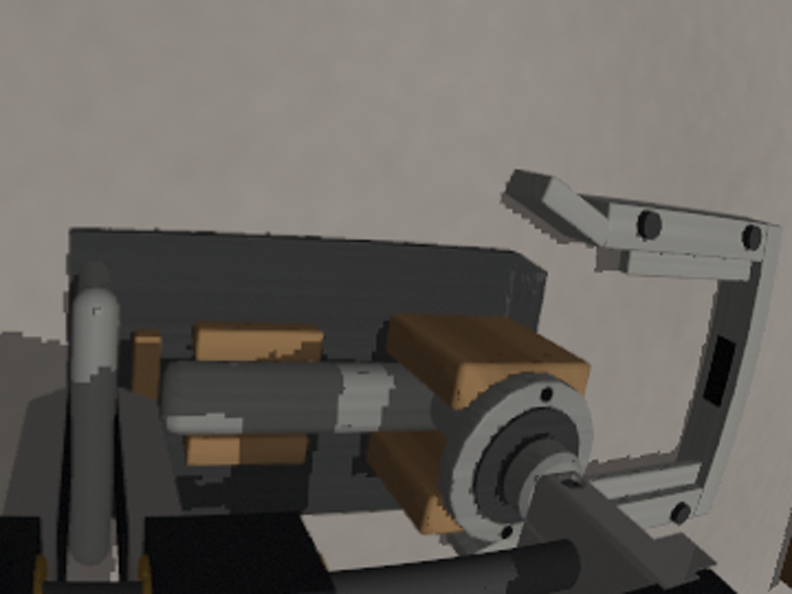

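The tray is gripped. Its left top edge runs from (72,229) to (515,250), the rail screws are at (649,224), (752,237) and (681,513), and the stop's front top edge runs from (720,282) to (680,455).

Run:
```python
from h import *
import pickle
s=pickle.load(open('w3.pkl','rb'))
P=lambda x,y,z: atz(s,280+(x+.5)/2.2-.5,60+(y+.5)/2.2-.5,z)[:2]
a=lambda d: np.arctan2(d[1],d[0])
t1,t2=P(72,229,.008),P(515,252,.006); print('tray left edge',t1,t2,a(t2-t1))
l1,l2,r1=P(752,237,.024),P(649,224,.024),P(681,513,.024)
print('rail',l1,l2,r1,a(l1-l2),a(l1-r1)-np.pi/2,(l1+r1)/2)
print('stop',P(720,282,.024),P(680,455,.024)); print('kink',P(607,244,.0),'flare end',P(505,200,.0))
t=np.array(s['T'])@np.linalg.inv(np.array(s['T_tool_cam'])); hm=t[:2,3]
ya=a(t2-t1); u=np.array([np.cos(ya),np.sin(ya)]); v=np.array([-u[1],u[0]])
hy=-.087; uh=np.array([np.cos(hy),np.sin(hy)]); vh=np.array([-uh[1],uh[0]])
m=(l1+r1)/2
print('edge offset from handle (want .050)',(t1-hm)@v,(t2-hm)@v,'back edge',(t1-hm)@u)
print('lateral of handle to axis',(hm-m)@vh,'edge lat',(t1-m)@vh,(t2-m)@vh,'along from screws',(hm-m)@uh)
```

```text
tray left edge [0.44071986 0.02928747] [0.59259285 0.01175861] -0.1149094389737816
rail [0.71403739 0.01703636] [0.64340232 0.0234947 ] [ 0.70291696 -0.10908305] -0.0911789706992113 -0.08794642194444924 [ 0.70847718 -0.04602334]
stop [ 6.93103179e-01 -6.30833079e-04] [ 0.68851568 -0.07616861]
kink [0.64383992 0.01132343] flare end [0.59132687 0.02919521]
edge offset from handle (want .050) 0.05185623123025139 0.0518562312302514 back edge -0.007482457349980073
lateral of handle to axis -0.00028437378743984926 edge lat 0.05176046646755385 0.04749419128554997 along from screws -0.2672559567581413
```

Emit:
move_arm(
  deltas=[0, 0, -0.027, 0, 0.3, 0, 1, 0, 0, -0.027, 0, 1.2, 0, 1, 0, 0, -0.027, 0, 2.2, 0, 1, 0, 0, -0.027, 0, 3.2, 0, 1, 0, 0, -0.027, 0, 4.2, 0, 1, 0, 0, -0.027, 0, 5.2, 0, 1, 0, 0, -0.027, 0, 6.0, 0, 1, 0, 0, -0.027, 0, 6.0, 0, 1],
)

```text
time: 7.1
tool_pos: [0.5059, -0.0284, -0.0077]
ee_rot: [3.138, -0.0, 1.511]
wrist_force: [1.3, -1.1, -4.4]
width: 0.0112
finger_force: 30.0
```

Run:
```python
from h import *
o=robot.get_obs();print(o['wrist_force'],o['wrist_torque'],o['width'],o['tool_pos'],o['ee_rot'])
m=np.array([.7078,-.0458]);hy=-.087; uh=np.array([np.cos(hy),np.sin(hy)]); vh=np.array([-uh[1],uh[0]])
d=o['tool_pos'][:2]-m; print('along',d@uh,'lat',d@vh)
A=R.from_euler('xyz',o['ee_rot']); print('push dir in tool per cm',A.inv().apply([uh[0],uh[1],0]))
```

```text
[ 1.32402678 -1.10621622 -4.38985655] [-0.20113154 -0.05232457 -0.05591531] 0.01120189229891689 [ 0.50591183 -0.0283554  -0.00770314] [ 3.13812518e+00 -1.44299887e-04  1.51092173e+00]
along -0.2026403716045051 lat -0.00016349554252180468
push dir in tool per cm [-0.02712207  0.99962613  0.00346227]
```

Emit:
move_arm(
  deltas=[0, 0, 0, -0.03, 1, 0, 1, 0, 0, 0, -0.05, 2, 0, 1, 0, 0, 0, -0.08, 3, 0, 1, 0, 0, 0, -0.11, 4, 0, 1, 0, 0, 0, -0.11, 4.0, 0, 1],
)

```text
time: 7.6
tool_pos: [0.5461, -0.032, -0.0076]
ee_rot: [3.137, -0.0, 1.511]
wrist_force: [1.5, -0.5, -4.3]
width: 0.0114
finger_force: 30.0
```

Emit:
move_arm(
  deltas=[0, 0, 0, -0.01, 0.4, 0, 1, 0, 0, 0, -0.02, 0.8, 0, 1, 0, 0, 0, -0.03, 1.0, 0, 1],
)

```text
time: 7.9
tool_pos: [0.553, -0.0326, -0.0081]
ee_rot: [-3.141, -0.0, 1.511]
wrist_force: [-4.5, -1.1, -1.5]
width: 0.0109
finger_force: 30.0
```

Emit:
move_arm(
  deltas=[0, 0, 0, 0, 0.2, 0, 1, 0, 0, 0, 0, 0.4, 0, 1, 0, 0, 0, 0, 0.4, 0, 1],
)

```text
time: 8.2
tool_pos: [0.5575, -0.0328, -0.0079]
ee_rot: [3.141, -0.0, 1.511]
wrist_force: [-3.6, -1.1, -3.7]
width: 0.011
finger_force: 30.0
```

Run:
```python
from h import *
import pickle
s=cam('wrist'); pickle.dump(s,open('w4.pkl','wb')); save(s,'w4.png',(280,60,640,330),2.2)
o=robot.get_obs();print(o['wrist_force'],o['wrist_torque'],o['width'],o['tool_pos'],o['ee_rot'])
```

```text
[-1.98813538  0.31001646 -2.9753071 ] [-0.14589043  0.74442292 -0.03103683] 0.011246606057186656 [ 0.55749538 -0.03284624 -0.00788987] [ 3.14098209e+00 -6.28218187e-05  1.51077151e+00]
```

View pics/w4.png

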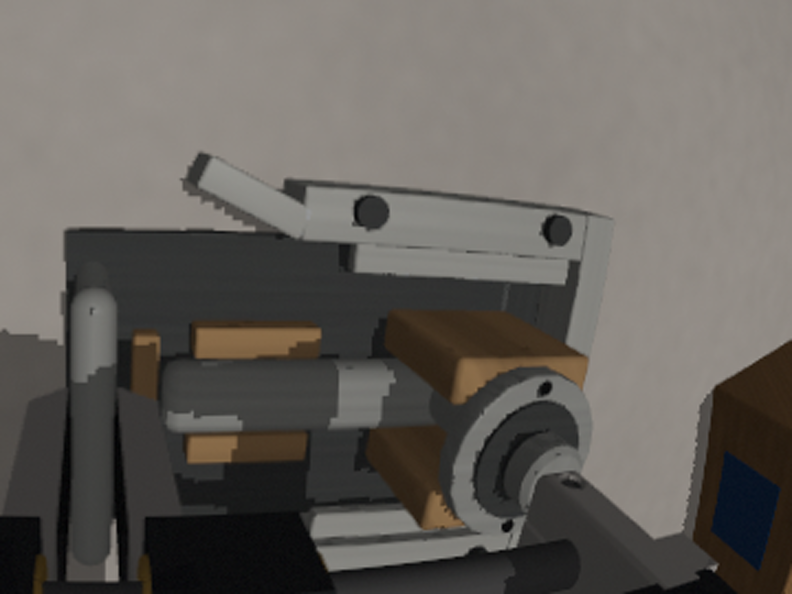

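The tray is in the slots under the lips with its front edge near the stop. I'll push until the force rises.

Emit:
move_arm(
  deltas=[0, 0, 0, 0, 0.2, 0, 1, 0, 0, 0, 0, 0.4, 0, 1, 0, 0, 0, 0, 0.4, 0, 1],
)

```text
time: 8.55
tool_pos: [0.5579, -0.0323, -0.0089]
ee_rot: [-3.134, -0.001, 1.511]
wrist_force: [-9.0, -0.3, -1.7]
width: 0.0111
finger_force: 30.0
```

Emit:
move_arm(
  deltas=[0, 0, 0, 0, 0.2, 0, 1, 0, 0, 0, 0, 0.4, 0, 1, 0, 0, 0, 0, 0.4, 0, 1],
)

```text
time: 8.85
tool_pos: [0.5573, -0.0319, -0.0099]
ee_rot: [-3.124, -0.002, 1.511]
wrist_force: [-17.8, 1.5, 2.3]
width: 0.0109
finger_force: 30.1
```

Solid contact at 18 N at the expected home position. I'll relax the push, release and lift.

Emit:
move_arm(
  deltas=[0, 0, 0, 0, -0.6, 0.1, 1, 0, 0, 0, 0, -0.6, 0.1, 1, 0, 0, 0, 0, -0.6, 0.1, -0.6, 0, 0, 0, 0, -0.6, 0.1, -0.6, 0, 0, 0, 0, -0.6, 0.1, -0.6, 0, 0, 0, 0, -0.6, 0.1, -0.6, 0, 0, 0, 0, -0.6, 0.1, -0.6],
)

```text
time: 9.55
tool_pos: [0.5603, -0.0331, -0.0082]
ee_rot: [3.139, 0.0, 1.511]
wrist_force: [-0.4, -0.6, 0.6]
width: 0.0475
finger_force: 0.0
```

Emit:
move_arm(
  deltas=[0, 0, 0, 0, 0, -3, -1, 0, 0, 0, 0, 0, -8, -1, 0, 0, 0, 0, 0, -13, -1, 0, 0, 0, 0, 0, -17, -1, 0, 0, 0, 0, 0, -17, -1, 0, 0, 0, 0, 0, -17, -1],
)

```text
time: 10.15
tool_pos: [0.5602, -0.0331, 0.1626]
ee_rot: [3.138, 0.0, 1.511]
wrist_force: [0.8, 0.4, -1.1]
width: 0.0932
finger_force: 0.0
```

Run:
```python
from h import *
s=cam('top')
import pickle; pickle.dump(s,open('top2.pkl','wb'))
g=.259
# grip = pivot -60mm
p=np.array([.5246,-.2838]); 
for g in (.26,.28): print(p-.06*np.array([np.cos(g),np.sin(g)]))
delta([.467,-.2995,.17],.268)
```

```text
[ 0.4666166  -0.29922483]
[ 0.46693667 -0.30038134]
turn [-5.0000e-04  2.0000e-04  1.2428e+00] shift cm [-27.16   -7.586  -0.96 ] now [ 0.559  -0.0329  0.1604] [-3.1411e+00 -1.0000e-04  1.5108e+00] w 0.0933 t 10.2
```

Emit:
move_arm(
  deltas=[0, 0, 1.243, -27.1, -7.6, -1, -1, 0, 0, 1.243, -27.1, -7.6, -1, -1, 0, 0, 1.243, -27.1, -7.6, -1, -1, 0, 0, 1.243, -27.1, -7.6, -1, -1, 0, 0, 1.243, -27.1, -7.6, -1, -1, 0, 0, 1.243, -27.1, -7.6, -1, -1, 0, 0, 1.243, -27.1, -7.6, -1, -1, 0, 0, 1.243, -27.1, -7.6, -1, -1],
)

```text
time: 11.0
tool_pos: [0.4653, -0.2994, 0.1676]
ee_rot: [-3.137, 0.003, 0.302]
wrist_force: [0.7, 0.2, -0.1]
width: 0.0938
finger_force: 0.0
```

Emit:
move_arm(
  deltas=[0, 0, 0, 0, 0, 0, -1, 0, 0, 0, 0, 0, 0, -1],
)

```text
time: 11.2
tool_pos: [0.4664, -0.2983, 0.1689]
ee_rot: [-3.138, 0.002, 0.314]
wrist_force: [-0.2, -0.9, -0.1]
width: 0.0939
finger_force: 0.0
```

Run:
```python
from h import *
delta([.467,-.2995,.17],.268)
```

```text
turn [-0.0031  0.002   0.046 ] shift cm [ 0.022  0.136 -0.106] now [ 0.4664 -0.2983  0.1689] [-3.1385e+00  2.0000e-03  3.1400e-01] w 0.0939 t 11.2
```

Emit:
move_arm(
  deltas=[-0.003, 0.002, 0.046, 0, 0.1, 0, -1, -0.003, 0.002, 0.046, 0, 0.1, 0, -1, -0.003, 0.002, 0.046, 0, 0.1, 0, -1],
)

```text
time: 11.5
tool_pos: [0.4673, -0.2994, 0.1705]
ee_rot: [3.14, -0.002, 0.268]
wrist_force: [1.2, 0.2, 0.7]
width: 0.0938
finger_force: 0.0
```

Run:
```python
from h import *
import pickle
s=cam('wrist'); pickle.dump(s,open('w5.pkl','wb')); save(s,'w5.png',k=1.25)
o=robot.get_obs(); print(o['tool_pos'],o['ee_rot'])
```

```text
[ 0.46737319 -0.29944634  0.1706646 ] [ 3.13928369e+00 -1.70493462e-03  2.67091121e-01]
```

View pics/w5.png

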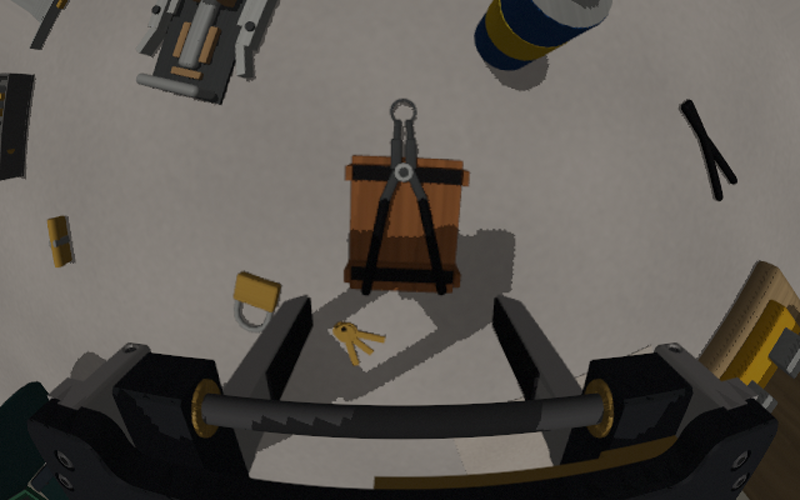

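The pliers' pivot is at (403,172), the ring at (403,110), the handle ends at (367,290) and (441,290), the padlock at (257,290) and the keys at (352,342).

Run:
```python
from h import *
import pickle
s=pickle.load(open('w5.pkl','rb'))
P=lambda x,y,z: atz(s,(x+.5)/1.25-.5,(y+.5)/1.25-.5,z)[:2]
a=lambda d: np.arctan2(d[1],d[0])
p=P(403,172,.046); r=P(403,110,.016); t1,t2=P(367,290,.044),P(441,290,.044); m=(t1+t2)/2
print('pivot',p,'ring',r,'tails',m,'yaw',a(p-m),a(r-m),a(r-p),np.linalg.norm(r-p),np.linalg.norm(t1-t2),np.linalg.norm(p-m))
y=a(p-m); u=np.array([np.cos(y),np.sin(y)]); g=p-.06*u; print('grip',g)
print('tray handle',(P(138,80,.044)+P(195,92,.044))/2)
for q in((275,275),(240,275),(385,337),(333,330)): d=P(*q,.01)-g; print(q,d@u,d@np.array([-u[1],u[0]]))
c=cloud(s)
for q in ((403,172),(375,240),(430,240)): print(c[int(q[1]/1.25),int(q[0]/1.25)])
delta([*g,.1],y); delta([*g,.0],y)
```

```text
pivot [ 0.52325499 -0.28415465] ring [ 0.57873228 -0.26896489] tails [ 0.41552693 -0.31486343] yaw 0.2776931395113545 0.27415066899023355 0.26725161664859676 0.05751920495724369 0.07110167642881796 0.11201947490949758
grip [ 0.46555356 -0.30060292]
tray handle [ 0.5560704  -0.02991988]
(275, 275) -0.04826726688083184 0.13874480490369548
(240, 275) -0.04842345678982192 0.18078976961452056
(385, 337) -0.12176689022486369 0.02143775859582858
(333, 330) -0.11332314816738144 0.07918355006279995
[ 0.52383107 -0.28365057  0.04777671]
[ 0.45652874 -0.27605141  0.04566854]
[ 0.46977271 -0.32471168  0.04516108]
turn [ 0.0023 -0.0017 -0.0106] shift cm [-0.218  0.047  7.066] now [ 0.4674 -0.2994  0.1707] [ 3.1393e+00 -1.7000e-03  2.6710e-01] w 0.0941 t 11.55
turn [ 0.0023 -0.0017 -0.0106] shift cm [-0.235  0.024 17.066] now [ 0.4674 -0.2994  0.1707] [ 3.1393e+00 -1.7000e-03  2.6710e-01] w 0.0941 t 11.55
```

Emit:
move_arm(
  deltas=[0.002, -0.002, -0.006, -0.2, 0.03, 5, -1, 0.002, -0.002, -0.006, -0.2, 0.03, 10, -1, 0.002, -0.002, -0.006, -0.2, 0.03, 13, -1, 0.002, -0.002, -0.006, -0.2, 0.03, 15, -1, 0.002, -0.002, -0.006, -0.2, 0.03, 15, -1, 0.002, -0.002, -0.006, -0.2, 0.03, 15, -1],
)

```text
time: 12.15
tool_pos: [0.4662, -0.301, 0.0214]
ee_rot: [3.141, -0.0, 0.272]
wrist_force: [-0.1, -0.7, 0.8]
width: 0.0938
finger_force: 0.0
```

Run:
```python
from h import *
delta([.466,-.300,-.021],.273)
```

```text
turn [ 0.0009 -0.0002 -0.0013] shift cm [ 0.009 -0.105  4.24 ] now [ 0.4662 -0.301   0.0214] [ 3.1407e+00 -2.0000e-04  2.7170e-01] w 0.0938 t 12.15
```

Emit:
move_arm(
  deltas=[0, 0, 0, 0, -0.1, 2, -1, 0, 0, 0, 0, -0.1, 3.5, -1, 0, 0, 0, 0, -0.1, 4.2, -1, 0, 0, 0, 0, -0.1, 4.2, -0.5, 0, 0, 0, 0, -0.1, 4.2, 0, 0, 0, 0, 0, -0.1, 4.2, 1, 0, 0, 0, 0, -0.1, 4.2, 1, 0, 0, 0, 0, -0.1, 4.2, 1],
)

```text
time: 12.95
tool_pos: [0.4657, -0.3006, -0.0202]
ee_rot: [3.14, 0.0, 0.271]
wrist_force: [-2.0, -0.6, 1.6]
width: 0.0579
finger_force: 5.3
```

Emit:
move_arm(
  deltas=[0, 0, 0, 0, 0, 0, 1, 0, 0, 0, 0, 0, 0, 1, 0, 0, 0, 0, 0, 0, 1, 0, 0, 0, 0, 0, 0, 1, 0, 0, 0, 0, 0, 0, 1, 0, 0, 0, 0, 0, 0, 1],
)

```text
time: 13.55
tool_pos: [0.4659, -0.301, -0.0202]
ee_rot: [3.139, -0.0, 0.271]
wrist_force: [-2.9, -2.2, 6.6]
width: 0.0311
finger_force: 29.9
```

Squeezed to the stop: 31 mm at 30 N. Lifting.

Emit:
move_arm(
  deltas=[0, 0, 0, 0, 0, -1, 1, 0, 0, 0, 0, 0, -3, 1, 0, 0, 0, 0, 0, -6, 1, 0, 0, 0, 0, 0, -9, 1, 0, 0, 0, 0, 0, -11, 1, 0, 0, 0, 0, 0, -11, 1, 0, 0, 0, 0, 0, -11, 1],
)

```text
time: 14.25
tool_pos: [0.4655, -0.2991, 0.088]
ee_rot: [-3.141, 0.0, 0.271]
wrist_force: [0.0, 0.5, -3.5]
width: 0.0304
finger_force: 29.9
```

Run:
```python
from h import *
import pickle
s=cam('wrist'); pickle.dump(s,open('w6.pkl','wb')); save(s,'w6.png',(180,30,460,250),2.8)
o=robot.get_obs(); print(o['tool_pos'],o['ee_rot'],o['width'],o['finger_force'],o['wrist_force'])
```

```text
[ 0.46480177 -0.29875078  0.08690519] [-3.13907469e+00  1.64232805e-03  2.71093043e-01] 0.03034011789490476 29.945434033870697 [-0.28968823  0.30982483 -4.04235315]
```

View pics/w6.png

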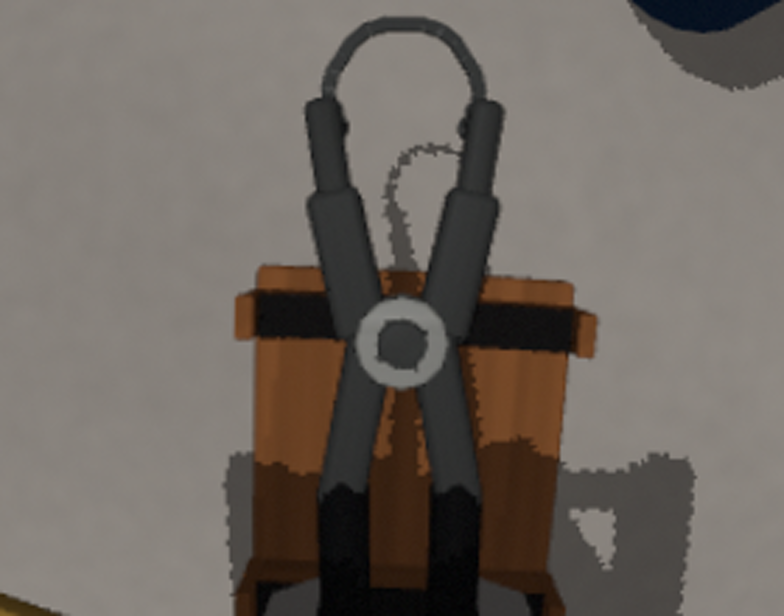

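The pliers are held squeezed, with the pivot at (402,342), the ring's front inner edge at (405,30), its outer edge at (405,17), and the jaw tips at (322,105) and (488,108).

Run:
```python
from h import *
import pickle
s=pickle.load(open('w6.pkl','rb')); T=s['T']@np.linalg.inv(np.array(s['T_tool_cam'])); Ti=np.linalg.inv(T)
c=cloud(s); t=c@Ti[:3,:3].T+Ti[:3,3]
px=lambda x,y:(180+(x+.5)/2.8-.5,30+(y+.5)/2.8-.5)
def D(x,y):
    u,v=px(x,y);return np.round(t[round(v),round(u)]*1000,1)
for n,q in dict(pivot=(402,342),ring=(405,23),ringL=(340,60),ringR=(470,58),tipL=(325,130),tipR=(484,132),jawL=(335,215),jawR=(472,215),hL=(345,520),hR=(455,520)).items(): print(n,D(*q))
def Z(x,y,zt):
    d=Ti[:3,:3]@ray(s,*px(x,y)); o=Ti[:3,:3]@s['T'][:3,3]+Ti[:3,3]; return np.round((o+d*(zt-o[2])/d[2])*1000,1)
# nominal: pivot centre tool z = -.059 ; ring z = -.059+.023
for dz in(-.040,-.036,-.032): print(dz,'inner',Z(405,30,dz),'outer',Z(405,17,dz))
print('pivot',Z(402,342,-.066),Z(402,342,-.069))
# neck from top2
s=pickle.load(open('top2.pkl','rb')); save(s,'top2c.png',(300,120,400,220),6)
```

```text
pivot [ 65.5   0.1 -66.9]
ring [129.7   0.7 -35.9]
ringL [122.  -12.6 -34.9]
ringR [122.4  14.5 -36.4]
tipL [103.6 -13.3 -61.7]
tipR [  84.5   -0.3 -218. ]
jawL [ 88.3 -11.8 -62.1]
jawR [ 88.3  12.5 -61.7]
hL [ 32.3 -10.3 -64.8]
hR [ 32.3  10.1 -64.8]
-0.04 inner [127.3   0.8 -40. ] outer [130.1   0.8 -40. ]
-0.036 inner [128.2   0.9 -36. ] outer [131.1   0.9 -36. ]
-0.032 inner [129.2   0.9 -32. ] outer [132.1   0.9 -32. ]
pivot [ 65.5   0.2 -66. ] [ 65.9   0.2 -69. ]
```

View pics/top2c.png

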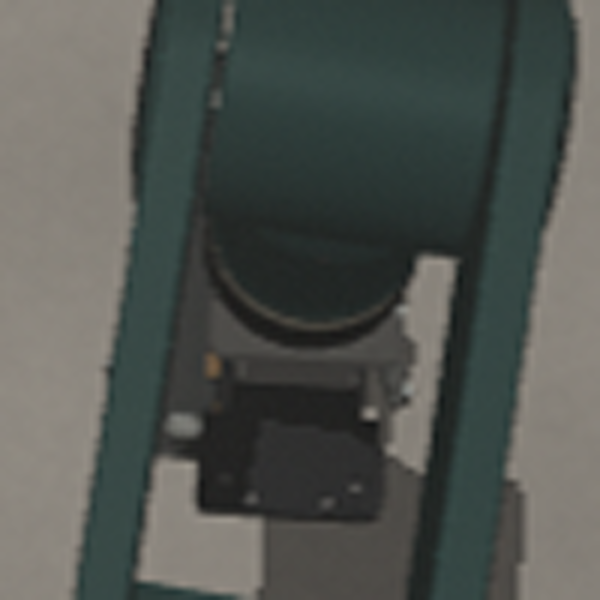

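No picture views are left, so from here I'll use depth. Moving the ring above the expected neck position.

```bash
cat >> h.py <<'E'
RM=np.array([.1152,.0009,-.0353])
def tcp_for(ringpos,yaw): return np.array(ringpos)-R.from_euler('xyz',[np.pi,0,yaw]).apply(RM)
E
python3 - <<'E'
from h import *
p=tcp_for([.679,-.043,.120],.271); print(p); delta(p,.271)
E
```

```text
[ 0.56776345 -0.07297132  0.0847    ]
turn [-0.0025  0.0016  0.0001] shift cm [ 15.967 -18.996   0.242] now [ 0.4648 -0.2988  0.0869] [-3.1391e+00  1.6000e-03  2.7110e-01] w 0.0303 t 14.3
```

Emit:
move_arm(
  deltas=[-0.002, 0.002, 0, 2, -2.4, 0, 1, -0.002, 0.002, 0, 5, -6, 0, 1, -0.002, 0.002, 0, 8, -9.5, 0, 1, -0.002, 0.002, 0, 11, -13, 0, 1, -0.002, 0.002, 0, 14, -16.5, 0, 1, -0.002, 0.002, 0, 15.9, -18.9, 0, 1, -0.002, 0.002, 0, 15.9, -18.9, 0, 1, -0.002, 0.002, 0, 15.9, -18.9, 0, 1],
)

```text
time: 15.1
tool_pos: [0.5669, -0.0745, 0.0864]
ee_rot: [3.14, 0.002, 0.272]
wrist_force: [1.0, 0.2, -2.2]
width: 0.0304
finger_force: 29.9
```

```bash
cat > m.py <<'E'
from h import *
s=cam('wrist'); T=s['T']@np.linalg.inv(np.array(s['T_tool_cam'])); Ti=np.linalg.inv(T)
c=cloud(s); t=c@Ti[:3,:3].T+Ti[:3,3]
# neck: world z near .08 ; rose/washer lower ; near expected
near=np.hypot(c[...,0]-.679,c[...,1]+.043)<.06
z=c[...,2][near]; print('hist',[(round(b*1000),int(n)) for n,b in zip(*np.histogram(z,np.arange(.05,.13,.003))) if n])
for lo,hi,nm in((.077,.084,'neck top'),(.062,.0695,'rose')):
    m=near&(c[...,2]>lo)&(c[...,2]<hi); q=c[m]
    (x,y),r=cv2.minEnclosingCircle((q[:,:2]*1000).astype(np.float32)); print(nm,m.sum(),q.mean(0).round(4),'circle',round(x,1),round(y,1),round(r,1))
# ring in tool frame
m=(abs(t[...,2]+.036)<.004)&(t[...,0]>.098)&(t[...,0]<.14)&(abs(t[...,1])<.025)
q=t[m]; print('ring n',m.sum(),'zmed',np.median(q[:,2]),'xmax',np.percentile(q[:,0],99),'ymin/max',np.percentile(q[:,1],[1,99]))
f=q[q[:,0]>.116]; 
if len(f)>20:
    A=np.c_[f[:,0],f[:,1],np.ones(len(f))]; k=np.linalg.lstsq(A,(f[:,:2]**2).sum(1),rcond=None)[0]; print('ring fit',k[0]/2,k[1]/2,np.sqrt(k[2]+(k[0]/2)**2+(k[1]/2)**2), 'z',f[:,2].mean())
print('pose',T[:3,3],robot.get_obs()['ee_rot'],robot.get_obs()['wrist_force'],robot.get_obs()['width'])
import pickle; pickle.dump(s,open('wm.pkl','wb'))
E
python3 m.py
```

```text
hist [(53, 99), (56, 453), (59, 7), (62, 103), (65, 1496), (68, 216), (71, 6), (74, 5), (77, 143), (80, 570), (83, 1), (116, 1), (119, 248), (122, 267), (125, 1)]
neck top 714 [ 0.679  -0.0404  0.0807] circle 679.4 -40.3 11.1
rose 1807 [ 0.6791 -0.0428  0.0667] circle 679.2 -40.0 25.9
ring n 517 zmed -0.03590294155209013 xmax 0.13104623731776963 ymin/max [-0.01597565  0.01736659]
ring fit 0.11512425150473414 0.0005742782594039047 0.01500718883557716 z -0.03586923419238192
pose [ 0.56692535 -0.07454231  0.08640336] [3.13996711e+00 1.48110053e-03 2.70859188e-01] [-0.95061444 -0.28680854 -2.51114129] 0.030789466181119458
```

Run:
```python
from h import *
import pickle
hy=-.087; u=np.array([np.cos(hy),np.sin(hy)]); v=np.array([-u[1],u[0]]); n=np.array([.6793,-.0402])
for f in('wm.pkl',):
    c=cloud(pickle.load(open(f,'rb'))); d=c[...,:2]-n; X=d@u+.045; Y=d@v
    for L in(36,28,-28,-36):
        print(L,[(a,np.round(1000*np.median(c[...,2][m]),1)) for a in range(66,100,2) if (m:=(abs(X*1000-a)<1)&(abs(Y*1000-L)<4)).sum()>2])
    m=(abs(c[...,2]-.024)<.002)&(abs(X)<.11)&(abs(Y)<.075); print('rail top Y extents', [np.round(np.percentile(Y[m&(sg*Y>.045)&(X>0.02)&(X<.07)],[2,50,98]),4) for sg in(1,-1)], m.sum())
delta(tcp_for([0,0,0],.271),.271)
RMm=np.array([.1151,.0007,-.0349]); o=robot.get_obs(); r=R.from_euler('xyz',o['ee_rot'])
ring=o['tool_pos']+r.apply(RMm); print('ring',ring,'shift cm for ring',r.inv().apply(np.array([.6793,-.0402,.0675+.0007])-ring)*100)
```

```text
36 [(66, np.float64(7.0)), (68, np.float64(6.7)), (70, np.float64(7.3)), (72, np.float64(6.9)), (74, np.float64(7.3)), (76, np.float64(6.9)), (78, np.float64(7.3)), (80, np.float64(7.0)), (82, np.float64(7.2)), (84, np.float64(6.8)), (86, np.float64(19.6)), (88, np.float64(25.1)), (90, np.float64(24.9)), (92, np.float64(25.3)), (94, np.float64(24.8)), (96, np.float64(24.6)), (98, np.float64(24.8))]
28 [(66, np.float64(56.6)), (68, np.float64(56.5)), (82, np.float64(7.0)), (84, np.float64(7.1)), (86, np.float64(16.8)), (88, np.float64(24.7)), (90, np.float64(24.9)), (92, np.float64(24.7)), (94, np.float64(24.9)), (96, np.float64(24.3)), (98, np.float64(25.0))]
-28 [(66, np.float64(56.5)), (68, np.float64(56.4)), (70, np.float64(54.7)), (72, np.float64(7.2)), (74, np.float64(6.7)), (76, np.float64(6.9)), (78, np.float64(6.7)), (80, np.float64(6.9)), (82, np.float64(6.8)), (84, np.float64(7.1)), (86, np.float64(19.4)), (88, np.float64(24.9)), (90, np.float64(25.0)), (92, np.float64(24.6)), (94, np.float64(25.2)), (96, np.float64(24.7)), (98, np.float64(25.1))]
-36 [(66, np.float64(6.8)), (68, np.float64(7.0)), (70, np.float64(7.0)), (72, np.float64(6.7)), (74, np.float64(6.7)), (76, np.float64(6.8)), (78, np.float64(7.3)), (80, np.float64(7.3)), (82, np.float64(6.8)), (84, np.float64(7.2)), (86, np.float64(17.8)), (88, np.float64(24.8)), (90, np.float64(24.9)), (92, np.float64(24.8)), (94, np.float64(24.6)), (96, np.float64(25.3)), (98, np.float64(24.7))]
rail top Y extents [array([0.0502, 0.0575, 0.0659]), array([-0.0703, -0.0621, -0.0548])] 6090
turn [ 0.0016  0.0015 -0.0001] shift cm [-64.112 -22.55   12.276] now [ 0.567  -0.0755  0.0869] [3.140e+00 1.500e-03 2.709e-01] w 0.0308 t 15.15
ring [ 0.67809401 -0.04528044  0.1216099 ] shift cm for ring [ 0.26004411 -0.46593462  5.33986072]
```

The tray is exactly against the stop. I'll centre the ring and come part way down.

Emit:
move_arm(
  deltas=[0.002, 0.002, 0, 0.26, -0.46, 0, 1, 0.002, 0.002, 0, 0.26, -0.46, 1, 1, 0.002, 0.002, 0, 0.26, -0.46, 2, 1, 0.002, 0.002, 0, 0.26, -0.46, 2.5, 1, 0.002, 0.002, 0, 0.26, -0.46, 2.5, 1, 0.002, 0.002, 0, 0.26, -0.46, 2.5, 1],
)

```text
time: 15.75
tool_pos: [0.5695, -0.0704, 0.0636]
ee_rot: [3.141, -0.004, 0.271]
wrist_force: [0.3, -0.4, -2.1]
width: 0.0305
finger_force: 29.9
```

```bash
python3 m.py
python3 - <<'E'
from h import *
RMm=np.array([.1151,.0007,-.0349]); o=robot.get_obs(); r=R.from_euler('xyz',o['ee_rot'])
ring=o['tool_pos']+r.apply(RMm); print('ring',ring,'shift cm for ring',r.inv().apply(np.array([.6793,-.0402,.0675+.0008])-ring)*100)
E
```

```text
hist [(50, 1), (53, 133), (56, 528), (59, 2), (62, 96), (65, 1494), (68, 286), (71, 9), (74, 10), (77, 171), (80, 696), (83, 3), (95, 7), (98, 464), (101, 43), (104, 2), (116, 17), (119, 27), (122, 372), (125, 2921)]
neck top 870 [ 0.6791 -0.0402  0.0807] circle 679.4 -40.1 11.1
rose 1870 [ 0.6777 -0.0407  0.0668] circle 679.8 -40.2 26.2
ring n 514 zmed -0.03589176915562333 xmax 0.1310662644559548 ymin/max [-0.01597168  0.01741381]
ring fit 0.11512539502231735 0.000552935826350783 0.015026843772323948 z -0.03582798193542488
pose [ 0.56948619 -0.07042038  0.06359044] [ 3.1405054  -0.0044497   0.27059076] [ 0.22060822 -0.11398424 -2.03420022] 0.03083549953432653
ring [ 0.68074964 -0.04035747  0.09945824] shift cm for ring [-0.1493433  -0.05730991  3.11512935]
```

Emit:
move_arm(
  deltas=[0, 0.004, 0, -0.12, -0.04, 0, 1, 0, 0.004, 0, -0.12, -0.04, 0.5, 1, 0, 0.004, 0, -0.12, -0.04, 1, 1, 0, 0.004, 0, -0.12, -0.04, 1, 1, 0, 0.004, 0, -0.12, -0.04, 1, 1],
)

```text
time: 16.3
tool_pos: [0.5682, -0.0701, 0.0535]
ee_rot: [3.141, -0.007, 0.271]
wrist_force: [0.3, -1.4, -3.1]
width: 0.0304
finger_force: 29.9
```

```bash
cat > k.py <<'E'
from h import *
RMm=np.array([.1151,.0006,-.0349]); o=robot.get_obs(); r=R.from_euler('xyz',o['ee_rot'])
ring=o['tool_pos']+r.apply(RMm); print('ring',ring,'shift cm for ring',r.inv().apply(np.array([.6793,-.0402,.0675+.0008])-ring)*100,o['ee_rot'],o['wrist_force'])
E
python3 m.py;python3 k.py
```

```text
hist [(50, 4), (53, 139), (56, 596), (59, 2), (62, 124), (65, 1780), (68, 242), (71, 9), (74, 20), (77, 200), (80, 769), (83, 2), (86, 36), (89, 474), (92, 7), (95, 1), (107, 18), (110, 38), (113, 932), (116, 2691), (119, 363), (122, 3)]
neck top 971 [ 0.6791 -0.0404  0.0807] circle 679.5 -40.3 11.2
rose 2145 [ 0.6785 -0.0404  0.0667] circle 679.9 -40.0 26.2
ring n 516 zmed -0.03590696437310477 xmax 0.13107870858843446 ymin/max [-0.01603746  0.01738416]
ring fit 0.11517435904542736 0.0005362198689165976 0.014995461236301005 z -0.03580021393948756
pose [ 0.56819055 -0.07010883  0.05347194] [ 3.14081362 -0.00796308  0.27083834] [-0.42736169 -0.75468031 -2.01582239] 0.030637219384664918
ring [ 0.67919001 -0.03999414  0.08954928] shift cm for ring [-0.0118309   0.02112323  2.12491862] [ 3.14081362 -0.00796308  0.27083834] [-0.42736169 -0.75468031 -2.01582239]
```

Emit:
move_arm(
  deltas=[0, -0.008, 0, 0, 0.02, 0.4, 1, 0, -0.008, 0, 0, 0.02, 0.8, 1, 0, -0.008, 0, 0, 0.02, 1.2, 1, 0, -0.008, 0, 0, 0.02, 1.6, 1, 0, -0.008, 0, 0, 0.02, 1.6, 1, 0, -0.008, 0, 0, 0.02, 1.6, 1],
)

```text
time: 16.95
tool_pos: [0.5685, -0.0703, 0.0376]
ee_rot: [3.141, 0.0, 0.271]
wrist_force: [-0.5, -0.1, -2.3]
width: 0.0307
finger_force: 29.9
```

```bash
python3 m.py;python3 k.py
```

```text
hist [(50, 5), (53, 184), (56, 692), (59, 3), (62, 213), (65, 2317), (68, 208), (71, 394), (74, 148), (77, 252), (80, 914), (83, 2), (89, 10), (92, 24), (95, 157), (98, 2557), (101, 1212), (104, 128)]
neck top 1168 [ 0.6791 -0.0404  0.0807] circle 679.1 -41.9 12.7
rose 2732 [ 0.6796 -0.0401  0.0664] circle 679.6 -40.3 26.0
ring n 550 zmed -0.03589788777791299 xmax 0.13115555154810887 ymin/max [-0.01599282  0.0173554 ]
ring fit 0.11516479752841832 0.0005537178632864237 0.014988850006452873 z -0.03584712632782819
pose [ 0.56845743 -0.07033086  0.0376167 ] [ 3.14068043e+00 -2.33653011e-04  2.70770018e-01] [ 0.59635591  0.4477757  -1.9902687 ] 0.030863167191917028
ring [ 0.67971591 -0.04015553  0.07284524] shift cm for ring [-0.04137134 -0.00725409  0.45450805] [ 3.14068043e+00 -2.33653011e-04  2.70770018e-01] [ 0.59635591  0.4477757  -1.9902687 ]
```

Emit:
move_arm(
  deltas=[0, 0, 0, -0.03, 0, 0.2, 1, 0, 0, 0, -0.03, 0, 0.4, 1, 0, 0, 0, -0.03, 0, 0.4, 1, 0, 0, 0, -0.03, 0, 0.4, 1],
)

```text
time: 17.4
tool_pos: [0.5683, -0.0704, 0.0338]
ee_rot: [3.141, -0.0, 0.271]
wrist_force: [-0.3, 0.3, -2.8]
width: 0.0306
finger_force: 29.9
```

```bash
python3 m.py;python3 k.py
python3 - <<'E'
from h import *
s=cam('wrist'); T=s['T']@np.linalg.inv(np.array(s['T_tool_cam'])); Ti=np.linalg.inv(T); c=cloud(s); t=c@Ti[:3,:3].T+Ti[:3,3]
d=np.hypot(c[...,0]-.6793,c[...,1]+.0402)
for a,b in((0,.008),(.0125,.0128),(.0138,.0155),(.0165,.018),(.0195,.025)):
    m=(d>=a)&(d<b)&(t[...,0]>.112); print(a,b,m.sum(),np.percentile(c[...,2][m],[10,50,90]).round(4))
E
```

```text
hist [(50, 4), (53, 183), (56, 726), (59, 5), (62, 226), (65, 2445), (68, 743), (71, 36), (74, 20), (77, 243), (80, 968), (83, 2), (86, 19), (89, 25), (92, 446), (95, 2834), (98, 721), (101, 30)]
neck top 1213 [ 0.679  -0.0404  0.0808] circle 679.5 -40.3 11.2
rose 3118 [ 0.6803 -0.0399  0.0666] circle 679.6 -40.4 26.1
ring n 2257 zmed -0.03348504737412565 xmax 0.13887401748650846 ymin/max [-0.02332194  0.02428371]
ring fit 0.11977480257490436 0.0007469713894064063 0.01650893799626486 z -0.033873602121133474
pose [ 0.56829589 -0.07044559  0.03381939] [ 3.14071123e+00 -1.64382251e-04  2.70787465e-01] [ 0.13031843 -0.64521764 -2.55427891] 0.03065403141047067
ring [ 0.67939513 -0.04020545  0.06882587] shift cm for ring [-0.00902917 -0.00311563  0.05258315] [ 3.14071123e+00 -1.64382251e-04  2.70787465e-01] [ 0.13031843 -0.64521764 -2.55427891]
0 0.008 477 [0.0802 0.0811 0.082 ]
0.0125 0.0128 15 [0.0666 0.0675 0.068 ]
0.0138 0.0155 243 [0.0686 0.0697 0.0708]
0.0165 0.018 170 [0.067  0.068  0.0698]
0.0195 0.025 1072 [0.065  0.0659 0.0669]
```

The depth data puts the ring's top 2.2 mm above the washer's, so it lies on its seat, and it is 0.1 mm off the neck's axis. Handing in.

```bash
python3 -c "
from bench import robot
print(robot.close_job())"
```

```text
the job is handed in; nothing more can be done
None
```

The job is handed in, with no verdict returned: by my measurements the tray is home against its stop with the lever nested, and the pliers are held squeezed to their stop, the spread circlip level round the neck within about 0.2 mm of lying on the washer.

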